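# Slide the plant-press board out over the end of the ledge

### The arm

A 7-joint arm with a two-finger parallel gripper is mounted at the origin on the work surface. World frame = base frame: x ahead of the robot, y to its left, z up, the work surface at z = 0. Lengths are in m, angles in rad, forces in N, time in s.
With the tool pointing down it reaches from about 0.425 to 0.95 m from the base axis. Payload 4.7 kg.
Tool frame: the origin (TCP) lies midway between the tips of the shut fingers; the grasp point (between the pads) lies manip.tcp_to_grasp behind it (manip.tcp_to_grasp is the distance from the TCP to the grasp point, in m); z points along the fingers, y is the line along which they close (so a half turn about z gives the same grasp; the last joint's range is limited). The gripper opens to 85 mm and grips with 20 to 120 N. Pads are 22 mm wide; open, the fingers measure 114 mm over their backs; the gripper's body (76 mm by 85 mm) begins 54 mm behind the grasp point. The pads swing forward as they close: fully open they stand 13 mm farther back than shut.
Start: joints at [-1.317, 0.469, -0.049, 1.532, 0.024, 1.141, -0.082], TCP at [0.188, 0.648, 0.231] pointing down, gripper open.
Joint ranges: [-2.59, 2.59], [-0.33, 1.99], [-1.39, 1.29], [0.1, 2.45], [-1.04, 4.18], [0.21, 1.99], [-2.66, 2.66]. Speed limits (rad/s): [2.57, 2.57, 3.14, 3.14, 3.14, 3.14, 3.14].

### API

Orientations are given as [roll, pitch, yaw] about the fixed x, y, z axes, in that order (R = Rz(yaw) Ry(pitch) Rx(roll)).
In Python, from bench import manip gives the robot as it stands. The module is installed in compiled form; this text tells all that it offers.
- The arm moves only by the shell command python3 -m inch 'ROWS' [FORCE]. ROWS is JSON, a list of rows, each an object with "delta_pos": the shift along the tool's x, y, z in units of 30 mm (1.0 is 30 mm), a list of three; "twist": the turn about the tool's z in units of 5 degrees (1.0 is 5 degrees); "gripper": the finger opening in mm, from 0 to 85.4. In form: [{"delta_pos": [tx, ty, tz], "twist": twist, "gripper": gripper}, ...]. A call has exactly 10 rows; each row is the pose to reach, as a shift and turn from the pose commanded when the call began, along the tool's axes at that moment; what a row does not reach only later rows make up. A row lasts 1/12 s, in which the tool goes at most 41.7 mm and 7.16 degrees, less where a joint would pass 70% of its speed; a pose out of reach is approached as far as the arm can. A call with a gripper value outside its range is refused whole. The fingers move at their own pace and stop on an object; FORCE is the grip in N (left out, the last holds). Time passes only in rows, so rows that repeat a pose let the fingers close, or fill a call up. It gives the time, the measured TCP pose, the force, the opening and the grip force at its end, in the units of the state.
- manip.sense(): the state, without advancing time (a new reading comes with each control period).
- manip.camera(name): name is "scene" or "top"; returns (picture, depth): 480x640x3 uint8, red, green, blue; 480x640 float32, m along the optical axis (not along the pixel's ray), 0 where there is no reading.
- manip.camera_params(name): a dict with "fovy" (degrees; the focal length in pixels is half the picture's height over the tangent of half this angle, whatever the lens; pixels are square), "cx", "cy" (the principal point, pixels), "extrinsics" (4x4, takes a point from camera to world coordinates). Camera axes: x right, y down, z forward; pixel columns grow to the right and rows downward; lengths in m; the calibration is good to about 2 mm. A picture is of the moment at which its call begins. camera_params takes no time and is no camera call.
- manip.finish_job(): hands the job in; it is judged then, once.
Trained networks look in the newest picture that a camera, given by its name, has taken for a name from the list of things; names that differ only in an ending like _2 or _b are one class to them, and where a whole thing is asked for, a point or a joint stands for the part that bears it (a point fixed in the world has none). Each returns a list of dicts, best first, with "confidence" (0 to 1); they miss things now and then, are a little off and sometimes report something else, mostly with a low value. They report only what shows in the picture. A call takes as long as a camera call. They do not tell look-alikes from the thing itself.
- manip.silhouettes(camera, query): "region" (480x640 bool, what is visible of it).
- manip.spot_point(camera, query): "point" ([x, y, z] in m, in world coordinates, good to about 4 mm: a listed point, or the origin of a listed thing).
The state is a dict: "t": time; "joint_pos": joint angles; "joint_velocities": joint speeds; "joint_torque": joint torques, N m; "tool_pos": TCP position; "eef_rot": TCP orientation; "contact_force": force on the tool from outside, world axes, zero at the start; "moment": the same for the moment, N m; "opening": finger opening in m; "finger_force": force on a finger pad.
Only numpy, scipy, OpenCV 4.12 (cv2) and the standard library are available. Lean on these libraries where they do the work, as an engineer would, in place of code of your own. Each camera call takes 0.05 s, during which the arm holds its last target. There are 200 camera calls.

### The job

With a fingertip, first push the red stop arm at the end of the grey ledge fully open, until it lies straight in line with the wooden fence. Then push the thin plywood board along the ledge, keeping it roughly straight, until about 4 cm of it sticks out past that end (the whole yellow band and about a finger's breadth of bare wood), so that its edge can be taken later. Leave the board lying on the ledge, never lift it, and do not disturb the other things on the bench.

Things in the scene. Friction and masses are not known exactly. Their poses are not given: they have to be found in the camera images.
- ledge: fixed grey riser shelf on dark legs: top 130 mm (x) by 340 mm (y), its upper face 70 mm above the bench. Origin: centre of its underside, on the bench. Its own y axis runs along it, its own -y end is the open end past which the board goes. A wooden fence 12 mm thick, 16 mm high stands on the top along its far (+x) side (inner face at own x = +50 mm, from own y = -130 to +170 mm); the near side and the +y end have no wall
- ledge_end (a point): point on the top edge of the ledge's open (-y) end, in the ledge's frame at (-5, -170, 70) mm; axes as the ledge's
- stop (a joint): angle of the red stop arm about its upright pivot, rad: 0 = shut, straight across the ledge (arm points along the ledge's own -x); 1.571 = fully open at its stop, in line with the fence, pointing out past the end (own -y). Turns counter-clockwise seen from above as it opens; starts between 0 and 0.3; light friction (0.06 N m), stays where it is left
- stop_pivot (a point): pivot of the stop arm, at half its height, in the ledge's frame at (56, -160, 79) mm. The arm is a bar 10 mm thick, 14 mm high (72 to 86 mm above the bench), reaching 114 mm from the pivot
- stop_knob (a point): top centre of the upright red peg on the arm, 104 mm from the pivot; the peg is 16 mm in diameter and its top is 116 mm above the bench
- board: loose plywood press board lying flat on the ledge: 90 mm (x, across) by 130 mm (y, along) by 8 mm thick, 0.08 to 0.18 kg. Origin: centre of its underside. Yellow band 30 mm wide across its leading (-y) end. At the start its yellow end is at least 90 mm short of the shut stop arm's line
- board_lead (a point): middle of the board's leading (yellow, own -y) edge, half-way up its thickness
- board_trail (a point): middle of the board's trailing (own +y) edge, half-way up its thickness; the ledge is free behind it
- cup: bystander, loose: open red plastic cup, 84 mm wide, 105 mm tall; origin at its underside. Leave alone
- jar: bystander, loose: glass jar with green lid and yellow label, 68 mm wide, 115 mm tall; origin at its underside. Leave alone
- glue: bystander, loose: white glue bottle with orange cap, 56 mm wide, 150 mm tall; origin at its underside. Leave alone
- tape: bystander, loose: roll of blue tape lying flat, 90 mm wide, 24 mm high; origin at its underside. Leave alone
- brush: bystander, loose: paint brush lying on the bench; origin at its middle, underside. Leave alone
- dish: bystander, loose: white ceramic dish, 100 mm wide, 16 mm high; origin at its underside. Leave alone
Not all that is in view belongs to the job. There is more than one size of the board; the one meant has the size given above.

How it is judged:
By the outcome, as a careful person would: the job done as asked, in the order asked, and still so for the second after the job is handed in, with the robot touching nothing.
It also fails if it takes over 58 s, if anything falls off the work surface, if the arm or the gripper's body presses on something with over 40 N, if the wrist force passes 120 N, or if a joint passes its speed limit or range.

## Working session

There is one attempt and no reset: what is moved stays moved. The work goes in short steps, Python scripts to look and compute and a shell command to move; the robot and the scene stay as the last step left them, time stands still between calls to the robot, and variables do not carry over. Pictures are saved under pics/ and viewed, at most 10 in all, crops included, and the job is handed in when it is done.

```bash
mkdir -p pics
cat > h.py <<'E'
from bench import manip
import numpy as np, cv2
def cam(n):
    p,d=manip.camera(n); return p,d
def save(p,f): cv2.imwrite('pics/'+f,cv2.cvtColor(p,cv2.COLOR_RGB2BGR))
def proj(n,P):
    c=manip.camera_params(n);f=240/np.tan(np.radians(c['fovy'])/2)
    q=np.linalg.inv(c['extrinsics'])@np.append(P,1); return (c['cx']+f*q[0]/q[2],c['cy']+f*q[1]/q[2])
def unproj(n,u,v,d):
    c=manip.camera_params(n);f=240/np.tan(np.radians(c['fovy'])/2)
    return (np.array(c['extrinsics'])@np.array([(u-c['cx'])/f*d,(v-c['cy'])/f*d,d,1]))[:3]
E
python3 - <<'E'
from h import *
np.set_printoptions(precision=4,suppress=True)
s=manip.sense();print(s['t'],s['tool_pos'],s['eef_rot'],s['opening'])
for n in('scene','top'):
    p,d=cam(n);save(p,n+'0.png')
    for q in('ledge','ledge_end','stop_pivot','stop_knob','board','board_lead','board_trail'):
        for r in manip.spot_point(n,q)[:3]: 
            print(n,q,round(r['confidence'],2),np.array(r['point']),np.round(proj(n,r['point'])))
E
```

```text
0.0 [0.1882 0.6476 0.2302] [-3.1396  0.0001  2.8588] 0.08545514331367977
scene ledge 0.92 [0.5468 0.0316 0.0017] [301. 261.]
scene ledge_end 0.82 [ 0.5253 -0.1403  0.0661] [264. 191.]
scene stop_pivot 0.69 [ 0.5892 -0.1291  0.0749] [243. 204.]
scene stop_knob 0.59 [ 0.4874 -0.1428  0.116 ] [276. 168.]
scene board 0.69 [0.5428 0.0801 0.0724] [316. 255.]
scene board 0.55 [ 0.3235 -0.0953 -0.002 ] [342. 186.]
scene board 0.31 [ 0.5544 -0.3952  0.0028] [201. 155.]
scene board_lead 0.62 [0.5401 0.0144 0.0778] [298. 233.]
scene board_trail 0.95 [ 0.2482 -0.0507  0.0017] [377. 182.]
scene board_trail 0.83 [0.5396 0.1455 0.0746] [337. 275.]
top ledge 0.67 [ 0.5262 -0.1341  0.0725] [381. 230.]
top ledge 0.57 [0.5469 0.0312 0.0021] [314. 225.]
top ledge_end 0.68 [ 0.5261 -0.1349  0.073 ] [381. 230.]
top stop_pivot 0.65 [ 0.591  -0.132   0.0822] [380. 204.]
top stop_knob 0.33 [ 0.5921 -0.1284  0.0815] [379. 203.]
top board 0.98 [ 0.3218 -0.097  -0.0026] [364. 312.]
top board 0.68 [0.536  0.0814 0.0735] [293. 227.]
top board_lead 0.65 [ 0.4001 -0.1503  0.0096] [385. 281.]
top board_lead 0.63 [0.5423 0.0186 0.0714] [319. 224.]
top board_trail 0.87 [ 0.2509 -0.0523  0.0044] [347. 340.]
top board_trail 0.58 [0.5422 0.1493 0.075 ] [266. 225.]
```

View pics/scene0.png

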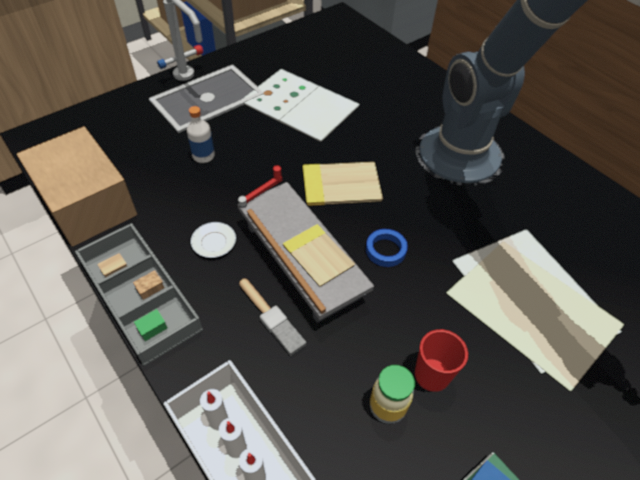

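View pics/top0.png

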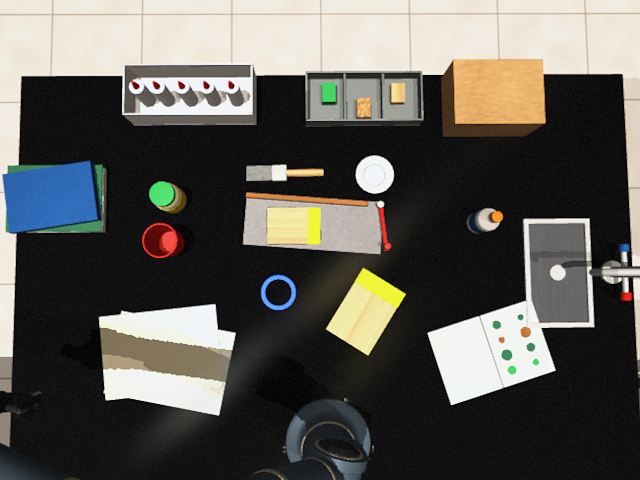

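There are two candidate boards. One lies on the ledge at top (293,227), the other on the bench at top (364,312). The one on the ledge fits, since it lies on the ledge and is 90x130 by the lead/trail points; the bench one is larger (about 160 mm). Next I'll confirm that in a crop and measure the ledge yaw, board pose and stop angle.

Run:
```python
from h import *
np.set_printoptions(precision=4,suppress=True)
p,d=cam('top');save(cv2.resize(p[170:370,220:440],None,fx=3,fy=3,interpolation=cv2.INTER_CUBIC)[:600],'crop.png')
for n in('top','scene'):
    if n=='scene': p,d=cam('scene')
    hsv=cv2.cvtColor(p,cv2.COLOR_RGB2HSV)
    v,u=np.nonzero(d>0); P=np.array([unproj(n,a,b,d[b,a]) for a,b in zip(u,v)])
    X=np.full(p.shape[:2]+(3,),np.nan);X[v,u]=P
    roi=(X[...,0]>.42)&(X[...,0]<.66)&(X[...,1]>-.2)&(X[...,1]<.24)
    top=roi&(X[...,2]>.062)&(X[...,2]<.1)
    H,S,V=[hsv[...,i].astype(int) for i in range(3)]
    red=roi&((H<6)|(H>174))&(S>150)&(V>90)&(X[...,2]>.055)
    yel=top&(H>25)&(H<35)&(S>150)
    wood=top&(H>12)&(H<36)&(S>50)&(V>140)
    fence=top&(H>6)&(H<16)&(S>110)&(V<215)
    grey=top&(S<40)
    for nm,m in(('red',red),('yel',yel),('board',wood),('fence',fence),('top',top)):
        Q=X[m]
        if len(Q)<10: print(n,nm,len(Q));continue
        r=cv2.minAreaRect((Q[:,:2]*1000).astype(np.float32))
        print(n,nm,len(Q),'z',np.median(Q[:,2]),np.percentile(Q[:,2],97),'rect',np.round(r[0],1),np.round(r[1],1),round(r[2],1));print(cv2.boxPoints(r).round(0).tolist())
```

```text
Traceback (most recent call last):
  File "h.py", line 10, in unproj
    c=manip.camera_params(n);f=240/np.tan(np.radians(c['fovy'])/2)
ValueError: time passes only in moves, steps and waits
```

View pics/crop.png

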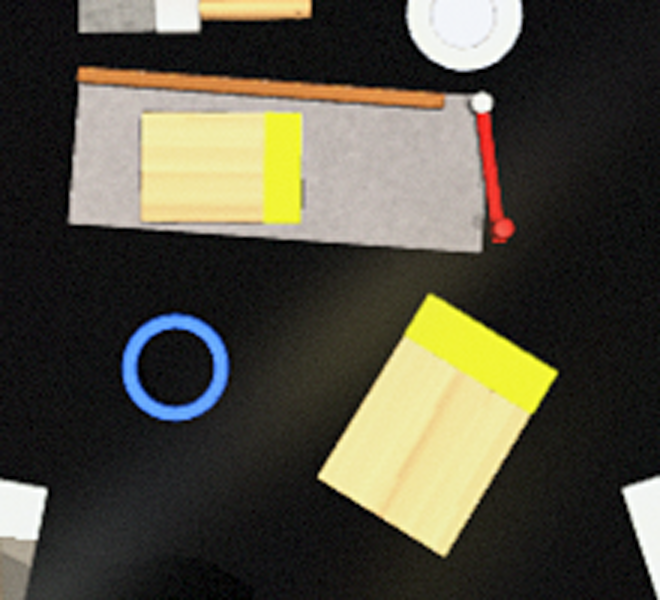

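The crop shows the ledge board (crop 140–300, 113–222), aspect about 1.45, which is the 90x130 one. The bench board is clearly larger. The stop arm runs from its white pivot (482,102) to its knob (503,228). Fixing the measurement by vectorising the unprojection.

```bash
cat > m.py <<'E'
from h import *
np.set_printoptions(precision=4,suppress=True)
def cloud(n):
    p,d=cam(n);c=manip.camera_params(n);f=240/np.tan(np.radians(c['fovy'])/2)
    v,u=np.mgrid[:480,:640];E=np.array(c['extrinsics'])
    X=np.stack([(u-c['cx'])/f*d,(v-c['cy'])/f*d,d],-1)@E[:3,:3].T+E[:3,3];X[d<=0]=np.nan
    return p,X
def meas():
  for n in('top','scene'):
    p,X=cloud(n)
    hsv=cv2.cvtColor(p,cv2.COLOR_RGB2HSV)
    roi=(X[...,0]>.40)&(X[...,0]<.66)&(X[...,1]>-.3)&(X[...,1]<.24)
    top=roi&(X[...,2]>.062)&(X[...,2]<.1)
    H,S,V=[hsv[...,i].astype(int) for i in range(3)]
    red=roi&((H<6)|(H>174))&(S>150)&(V>90)&(X[...,2]>.055)&(X[...,2]<.13)
    yel=top&(H>25)&(H<35)&(S>150)
    wood=top&(H>17)&(H<36)&(S>50)&(V>140)
    fence=top&(H>6)&(H<16)&(S>110)&(V<225)
    for nm,m in(('red',red),('yel',yel),('board',wood),('fence',fence),('ledge',top&(S<40)&(X[...,2]<.08))):
        Q=X[m]
        if len(Q)<10: print(n,nm,len(Q));continue
        r=cv2.minAreaRect((Q[:,:2]*1000).astype(np.float32))
        print(n,nm,len(Q),'z',np.median(Q[:,2]).round(3),np.percentile(Q[:,2],97).round(3),np.round(r[0],1),np.round(r[1],1),round(r[2],1),cv2.boxPoints(r).round(0).tolist())
E
python3 -c 'from m import *;meas()'
```

```text
top red 181 z 0.086 0.117 [ 528.9 -138.7] [104.3  15.3] 4.3 [[476.0, -135.0], [477.0, -150.0], [581.0, -142.0], [580.0, -127.0]]
top yel 426 z 0.078 0.083 [539.5  31.7] [27. 87.] 89.5 [[496.0, 19.0], [583.0, 18.0], [583.0, 45.0], [496.0, 46.0]]
top board 1987 z 0.078 0.083 [540.4  80.9] [130.6  93. ] 89.4 [[493.0, 16.0], [586.0, 15.0], [588.0, 146.0], [495.0, 147.0]]
top fence 537 z 0.085 0.09 [592.   13.2] [362.7  98.3] 68.6 [[480.0, -138.0], [572.0, -174.0], [704.0, 164.0], [612.0, 200.0]]
top ledge 4417 z 0.07 0.075 [545.9  33.7] [340.3 130. ] 85.6 [[468.0, -131.0], [597.0, -141.0], [624.0, 198.0], [494.0, 208.0]]
scene red 255 z 0.086 0.117 [ 527.6 -136.6] [101.5  15.3] 7.2 [[476.0, -135.0], [478.0, -151.0], [579.0, -138.0], [577.0, -123.0]]
scene yel 0
scene board 2250 z 0.078 0.081 [537.5  78. ] [139.3  97.6] 89.3 [[488.0, 9.0], [585.0, 8.0], [587.0, 147.0], [490.0, 148.0]]
scene fence 654 z 0.085 0.089 [605.3  49.9] [297.3  11.7] 85.5 [[588.0, -98.0], [599.0, -99.0], [623.0, 198.0], [611.0, 199.0]]
scene ledge 4658 z 0.07 0.073 [546.8  32.6] [343.1 132.1] 85.3 [[467.0, -133.0], [599.0, -144.0], [627.0, 198.0], [495.0, 209.0]]
```

Everything agrees. The ledge origin is at (0.5465, 0.0325) with yaw −4.5°, and the stop is at about 0.19 rad. The board sits 3.9° off straight, with its centre at own (−10, +48), and needs about 193 mm of travel. Moving now: fingers shut, to the inside of the stop arm.

```bash
cat > go.py <<'E'
import sys;from h import *
# usage: x y z yawdeg -> delta in tool units from current measured pose
x,y,z,w=map(float,sys.argv[1:5]);s=manip.sense()
psi=s['eef_rot'][2];d=np.array([x,y,z])-s['tool_pos']
print('t',s['t'],'pos',np.round(s['tool_pos'],4),'rot',np.round(np.degrees(s['eef_rot']),1),'F',np.round(s['contact_force'],1))
print('dpos',np.round([(np.cos(psi)*d[0]+np.sin(psi)*d[1])/.03,(np.sin(psi)*d[0]-np.cos(psi)*d[1])/.03,-d[2]/.03],2),'twist',round(-(((w-np.degrees(psi)+180)%360)-180)/5,2),'q',np.round(s['joint_pos'],2))
E
python3 -m inch '[{"delta_pos":[-0.6,-0.4,0],"twist":0.5,"gripper":0},{"delta_pos":[-1.8,-1.1,0],"twist":1.2,"gripper":0},{"delta_pos":[-3.1,-2.0,0],"twist":2.2,"gripper":0},{"delta_pos":[-4.4,-2.8,0],"twist":3.2,"gripper":0},{"delta_pos":[-5.7,-3.6,0],"twist":4.2,"gripper":0},{"delta_pos":[-7.0,-4.4,0],"twist":5.2,"gripper":0},{"delta_pos":[-8.3,-5.3,0],"twist":6.2,"gripper":0},{"delta_pos":[-9.5,-6.1,0],"twist":7,"gripper":0},{"delta_pos":[-10.6,-6.8,0],"twist":7.7,"gripper":0},{"delta_pos":[-11.2,-7.1,0],"twist":8,"gripper":0}]' 30
python3 go.py .502 -.105 .18 96.7
```

```text
t: 1.78
tool_pos: [0.4514, 0.3491, 0.2317]
eef_rot: [3.141, -0.0, 2.158]
contact_force: [1.0, 0.7, 0.2]
opening: -0.0
finger_force: 0.0
t 1.7833 pos [0.4514 0.3491 0.2317] rot [180.   -0.  123.7] F [1.  0.7 0.2]
dpos [-13.53  -6.99   1.72] twist 5.39 q [-0.9   0.3   0.21  1.8  -0.07  1.05 -0.08]
```

```bash
python3 -m inch '[{"delta_pos":[-0.7,-0.3,0],"twist":0.3,"gripper":0},{"delta_pos":[-1.8,-0.9,0.2],"twist":0.8,"gripper":0},{"delta_pos":[-2.9,-1.5,0.4],"twist":1.3,"gripper":0},{"delta_pos":[-4.0,-2.1,0.5],"twist":1.8,"gripper":0},{"delta_pos":[-5.1,-2.7,0.6],"twist":2.2,"gripper":0},{"delta_pos":[-6.2,-3.2,0.7],"twist":2.7,"gripper":0},{"delta_pos":[-7.3,-3.8,0.8],"twist":3.2,"gripper":0},{"delta_pos":[-8.4,-4.4,0.9],"twist":3.7,"gripper":0},{"delta_pos":[-9.4,-4.9,1],"twist":4.1,"gripper":0},{"delta_pos":[-10.2,-5.3,1],"twist":4.4,"gripper":0}]'
python3 go.py .502 -.105 .12 96.7
```

```text
t: 2.62
tool_pos: [0.488, 0.0055, 0.2011]
eef_rot: [-3.141, -0.0, 1.773]
contact_force: [0.7, -0.1, -0.2]
opening: 0.0003
finger_force: 0.0
t 2.6167 pos [0.488  0.0055 0.2011] rot [-180.    -0.   101.6] F [ 0.7 -0.1 -0.2]
dpos [-3.7  -0.28  2.7 ] twist 0.98 q [-0.49  0.2   0.46  2.02 -0.11  0.94  0.22]
```

```bash
python3 -m inch '[{"delta_pos":[-0.6,0,0.2],"twist":0.2,"gripper":0},{"delta_pos":[-1.5,-0.1,0.6],"twist":0.4,"gripper":0},{"delta_pos":[-2.4,-0.2,1],"twist":0.6,"gripper":0},{"delta_pos":[-3.2,-0.3,1.5],"twist":0.8,"gripper":0},{"delta_pos":[-3.6,-0.3,2.1],"twist":1,"gripper":0},{"delta_pos":[-3.7,-0.3,2.7],"twist":1,"gripper":0},{"delta_pos":[-3.7,-0.3,3.3],"twist":1,"gripper":0},{"delta_pos":[-3.7,-0.3,3.7],"twist":1,"gripper":0},{"delta_pos":[-3.7,-0.3,4],"twist":1,"gripper":0},{"delta_pos":[-3.7,-0.3,4],"twist":1,"gripper":0}]'
python3 go.py .502 -.105 .08 96.7
python3 - <<'E'
from h import *
# arc waypoints: finger centre = pivot + 84*er + 16*behind, in start tool frame
s=manip.sense();psi=s['eef_rot'][2];p0=np.array(s['tool_pos'])[:2]
for a in np.radians([11.2,20,30,40,50,60,70,80,85,90,92]):
    ph=np.pi-np.radians(4.5)+a; er=np.array([np.cos(ph),np.sin(ph)]);b=np.array([np.sin(ph),-np.cos(ph)])
    P=np.array([.5897,-.1314])+.084*er+.016*b;d=P-p0;w=ph-np.pi/2
    print(round(np.degrees(a)),P.round(3),np.round([(np.cos(psi)*d[0]+np.sin(psi)*d[1])/.03,(np.sin(psi)*d[0]-np.cos(psi)*d[1])/.03],2),round(-np.degrees(w-psi)/5,2))
E
```

```text
t: 3.45
tool_pos: [0.5014, -0.1017, 0.0798]
eef_rot: [-3.138, -0.001, 1.69]
contact_force: [-0.7, -0.1, -0.0]
opening: 0.0002
finger_force: 0.0
t 3.45 pos [ 0.5014 -0.1017  0.0798] rot [-1.798e+02 -1.000e-01  9.680e+01] F [-0.7 -0.1 -0. ]
dpos [-0.11  0.01 -0.01] twist 0.03 q [-0.24  0.43  0.45  2.08 -0.29  0.7   0.52]
11 [ 0.504 -0.125] [-0.79  0.  ] 0.03
20 [ 0.504 -0.138] [-1.23 -0.04] -1.73
30 [ 0.507 -0.153] [-1.72 -0.02] -3.73
40 [ 0.512 -0.167] [-2.21  0.09] -5.73
50 [ 0.519 -0.18 ] [-2.66  0.28] -7.73
60 [ 0.529 -0.192] [-3.08  0.55] -9.73
70 [ 0.54  -0.201] [-3.45  0.89] -11.73
80 [ 0.553 -0.209] [-3.75  1.29] -13.73
85 [ 0.56  -0.212] [-3.87  1.5 ] -14.73
90 [ 0.567 -0.214] [-3.97  1.73] -15.73
92 [ 0.57  -0.215] [-4.01  1.82] -16.13
```

```bash
python3 -m inch '[{"delta_pos":[-0.4,0,0],"twist":0,"gripper":0},{"delta_pos":[-0.8,0,0],"twist":0,"gripper":0},{"delta_pos":[-1.0,0,0],"twist":-0.8,"gripper":0},{"delta_pos":[-1.25,0,0],"twist":-1.7,"gripper":0},{"delta_pos":[-1.5,0,0],"twist":-2.7,"gripper":0},{"delta_pos":[-1.7,0,0],"twist":-3.7,"gripper":0},{"delta_pos":[-1.95,0.05,0],"twist":-4.7,"gripper":0},{"delta_pos":[-2.2,0.1,0],"twist":-5.7,"gripper":0},{"delta_pos":[-2.45,0.2,0],"twist":-6.7,"gripper":0},{"delta_pos":[-2.65,0.3,0],"twist":-7.7,"gripper":0}]'
python3 - <<'E'
from h import *
s=manip.sense();print(s['joint_pos'].round(2) if hasattr(s['joint_pos'],'round') else s['joint_pos']);psi=s['eef_rot'][2];p0=np.array(s['tool_pos'])[:2];print(np.degrees(psi))
for a in np.radians([50,60,70,80,85,90,92,94]):
    ph=np.pi-np.radians(4.5)+a; er=np.array([np.cos(ph),np.sin(ph)]);b=np.array([np.sin(ph),-np.cos(ph)])
    P=np.array([.5897,-.1314])+.084*er+.016*b;d=P-p0;w=ph-np.pi/2
    print(round(np.degrees(a)),P.round(3),np.round([(np.cos(psi)*d[0]+np.sin(psi)*d[1])/.03,(np.sin(psi)*d[0]-np.cos(psi)*d[1])/.03],2),round(-np.degrees(w-psi)/5,2))
print(manip.spot_point('scene','stop_knob') if 0 else '')
p,d=cam('scene');print([(r['confidence'],np.round(r['point'],3)) for r in manip.spot_point('scene','stop_knob')])
E
```

```text
t: 4.28
tool_pos: [0.5216, -0.1822, 0.0825]
eef_rot: [3.141, 0.002, 2.364]
contact_force: [-0.3, 0.9, -0.9]
opening: 0.0001
finger_force: 0.5
[ 0.04  0.46  0.28  1.98 -0.18  0.73  1.23]
135.4481772397635
50 [ 0.519 -0.18 ] [0.1 0. ] -0.01
60 [ 0.529 -0.192] [-0.39 -0.05] -2.01
70 [ 0.54  -0.201] [-0.89 -0.01] -4.01
80 [ 0.553 -0.209] [-1.37  0.11] -6.01
85 [ 0.56  -0.212] [-1.6  0.2] -7.01
90 [ 0.567 -0.214] [-1.82  0.31] -8.01
92 [ 0.57  -0.215] [-1.91  0.37] -8.41
94 [ 0.573 -0.215] [-1.99  0.42] -8.81

[]
```

```bash
python3 -m inch '[{"delta_pos":[-0.2,0,0.05],"twist":-1,"gripper":0},{"delta_pos":[-0.4,0,0.05],"twist":-2,"gripper":0},{"delta_pos":[-0.65,0,0.05],"twist":-3,"gripper":0},{"delta_pos":[-0.9,0,0.05],"twist":-4,"gripper":0},{"delta_pos":[-1.15,0.05,0.05],"twist":-5,"gripper":0},{"delta_pos":[-1.35,0.1,0.05],"twist":-6,"gripper":0},{"delta_pos":[-1.6,0.2,0.05],"twist":-7,"gripper":0},{"delta_pos":[-1.8,0.3,0.05],"twist":-8,"gripper":0},{"delta_pos":[-1.85,0.3,0.05],"twist":-8,"gripper":0},{"delta_pos":[-1.85,0.3,0.05],"twist":-8,"gripper":0}]'
python3 go.py .57 -.215 .08 175.5
python3 - <<'E'
from m import *
meas()
p,X=cloud('scene');save(cv2.resize(p[120:330,160:440],None,fx=2.8,fy=2.8),'stop1.png')
E
```

```text
t: 5.22
tool_pos: [0.5668, -0.2138, 0.0802]
eef_rot: [-3.141, 0.001, 3.055]
contact_force: [0.2, -0.6, -0.7]
opening: -0.0001
finger_force: 0.0
t 5.2167 pos [ 0.5668 -0.2138  0.0802] rot [-180.    0.  175.] F [ 0.2 -0.6 -0.7]
dpos [-0.11 -0.03  0.01] twist -0.09 q [ 0.22  0.52  0.1   1.85 -0.07  0.78  1.84]
top red 39 z 0.086 0.089 [ 587.6 -152.3] [23.5  8.8] 78.7 [[581.0, -163.0], [590.0, -165.0], [594.0, -142.0], [586.0, -140.0]]
top yel 429 z 0.078 0.082 [539.3  31.7] [27.  87.1] 89.5 [[496.0, 19.0], [583.0, 18.0], [583.0, 45.0], [496.0, 46.0]]
top board 1996 z 0.078 0.082 [540.2  80.8] [130.4  93. ] 89.6 [[493.0, 16.0], [586.0, 15.0], [587.0, 146.0], [494.0, 146.0]]
top fence 546 z 0.086 0.09 [605.   48.9] [299.7  15.5] 85.5 [[586.0, -100.0], [601.0, -101.0], [625.0, 198.0], [609.0, 199.0]]
top ledge 4480 z 0.07 0.075 [546.   33.8] [340.5 130.6] 85.6 [[468.0, -131.0], [598.0, -141.0], [624.0, 198.0], [494.0, 209.0]]
scene red 173 z 0.087 0.116 [ 585.8 -194. ] [97.7 13.2] 84.7 [[575.0, -242.0], [588.0, -243.0], [597.0, -146.0], [584.0, -145.0]]
scene yel 0
scene board 2258 z 0.078 0.081 [536.2  78. ] [140.4  98.9] 89.4 [[486.0, 8.0], [585.0, 7.0], [586.0, 148.0], [487.0, 149.0]]
scene fence 662 z 0.085 0.089 [605.6  50.5] [296.4  12.7] 85.3 [[587.0, -97.0], [600.0, -98.0], [624.0, 198.0], [612.0, 199.0]]
scene ledge 4687 z 0.07 0.073 [544.6  -1.2] [410.1 132. ] 85.5 [[463.0, -201.0], [594.0, -211.0], [626.0, 198.0], [495.0, 208.0]]
```

View pics/stop1.png

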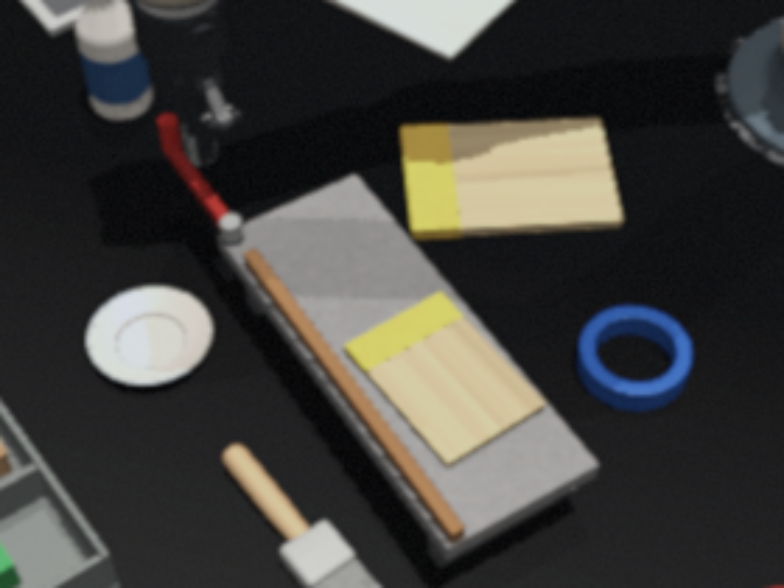

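The red arm now lies nearly in line with the fence (knob at 168,120, pivot at 230,222 in the crop). Pressing gently until the hard stop is felt.

```bash
python3 -m inch '[{"delta_pos":[-0.05,0,0],"twist":0,"gripper":0},{"delta_pos":[-0.1,0,0],"twist":-0.1,"gripper":0},{"delta_pos":[-0.1,0,0],"twist":-0.1,"gripper":0},{"delta_pos":[-0.12,0,0],"twist":-0.1,"gripper":0},{"delta_pos":[-0.12,0,0],"twist":-0.1,"gripper":0},{"delta_pos":[-0.14,0,0],"twist":-0.1,"gripper":0},{"delta_pos":[-0.14,0,0],"twist":-0.1,"gripper":0},{"delta_pos":[-0.16,0,0],"twist":-0.1,"gripper":0},{"delta_pos":[-0.16,0,0],"twist":-0.1,"gripper":0},{"delta_pos":[-0.16,0,0],"twist":-0.1,"gripper":0}]'
```

```text
t: 6.2
tool_pos: [0.5679, -0.2131, 0.0795]
eef_rot: [3.141, -0.008, 3.067]
contact_force: [-8.4, 0.7, 6.6]
opening: -0.0
finger_force: 4.3
```

The stop takes 8 N with no further motion, so it is fully open. Backing off, lifting, then going behind the board.

```bash
python3 -m inch '[{"delta_pos":[0.1,0,0],"twist":0,"gripper":0},{"delta_pos":[0.4,0,0],"twist":0,"gripper":0},{"delta_pos":[0.8,0,0],"twist":0,"gripper":0},{"delta_pos":[1.1,0,-0.4],"twist":0.5,"gripper":0},{"delta_pos":[1.1,0,-1],"twist":1.5,"gripper":0},{"delta_pos":[1.1,0,-1.7],"twist":2.5,"gripper":0},{"delta_pos":[1.1,0,-2.4],"twist":3.5,"gripper":0},{"delta_pos":[1.1,0,-2.9],"twist":4.5,"gripper":0},{"delta_pos":[1.1,0,-3],"twist":5.5,"gripper":0},{"delta_pos":[1.1,0,-3],"twist":6.5,"gripper":0}]'
python3 go.py .5484 .1829 .17 85.5
```

```text
t: 7.03
tool_pos: [0.5396, -0.2111, 0.1717]
eef_rot: [3.14, 0.004, 2.497]
contact_force: [-0.2, -0.0, 0.6]
opening: 0.0002
finger_force: 0.0
t 7.0333 pos [ 0.5396 -0.2111  0.1717] rot [179.9   0.2 143.1] F [-0.2 -0.   0.6]
dpos [ 7.66 10.67  0.06] twist 11.51 q [ 0.11  0.37  0.25  1.85 -0.11  0.93  1.33]
```

```bash
python3 -m inch '[{"delta_pos":[0.4,0.5,0],"twist":0.8,"gripper":30},{"delta_pos":[1.2,1.6,0],"twist":2,"gripper":30},{"delta_pos":[2.1,2.8,0],"twist":3.2,"gripper":30},{"delta_pos":[3,4.1,0],"twist":4.5,"gripper":30},{"delta_pos":[3.9,5.4,0],"twist":5.8,"gripper":30},{"delta_pos":[4.8,6.7,0],"twist":7.1,"gripper":30},{"delta_pos":[5.7,8,0],"twist":8.4,"gripper":30},{"delta_pos":[6.5,9.1,0],"twist":9.7,"gripper":30},{"delta_pos":[7.3,10.1,0],"twist":10.9,"gripper":30},{"delta_pos":[7.7,10.7,0],"twist":11.5,"gripper":30}]'
python3 - <<'E'
from m import *
meas()
E
python3 go.py .5484 .1829 .071 85.5
```

```text
t: 7.87
tool_pos: [0.5446, 0.1791, 0.17]
eef_rot: [3.141, -0.001, 1.493]
contact_force: [0.5, -0.3, -0.5]
opening: 0.0298
finger_force: 0.0
top red 179 z 0.086 0.118 [ 582.6 -190.7] [99.6 14.8] 86.8 [[572.0, -240.0], [587.0, -241.0], [593.0, -141.0], [578.0, -141.0]]
top yel 428 z 0.078 0.083 [538.2  31.7] [27. 89.] 89.5 [[494.0, 19.0], [583.0, 18.0], [583.0, 45.0], [494.0, 46.0]]
top board 1802 z 0.078 0.082 [540.4  80.6] [130.1  92.8] 89.5 [[493.0, 16.0], [586.0, 15.0], [587.0, 145.0], [495.0, 146.0]]
top fence 485 z 0.085 0.09 [599.6 -18.6] [381.7  15.1] 85.5 [[577.0, -208.0], [592.0, -209.0], [622.0, 171.0], [607.0, 172.0]]
top ledge 3738 z 0.07 0.075 [541.7 -11.6] [369.1 129.6] 85.7 [[463.0, -191.0], [593.0, -200.0], [620.0, 168.0], [491.0, 177.0]]
scene red 205 z 0.087 0.117 [ 584.1 -193. ] [95.3 15.4] 87.0 [[574.0, -240.0], [589.0, -241.0], [594.0, -146.0], [579.0, -145.0]]
scene yel 0
scene board 1688 z 0.078 0.081 [537.3  77.6] [138.8  97.3] 88.2 [[487.0, 10.0], [584.0, 7.0], [588.0, 145.0], [491.0, 148.0]]
scene fence 676 z 0.085 0.088 [605.4  49.9] [296.9  12.3] 85.5 [[588.0, -98.0], [600.0, -99.0], [623.0, 197.0], [611.0, 198.0]]
scene ledge 4608 z 0.07 0.073 [546.8  32.6] [343.6 132.3] 85.6 [[468.0, -134.0], [600.0, -144.0], [626.0, 199.0], [494.0, 209.0]]
t 7.9667 pos [0.5438 0.1871 0.1695] rot [180.   -0.3  86.5] F [-1.   0.3  0. ]
dpos [-0.13  0.16  3.28] twist 0.21 q [-0.65  0.38  0.32  1.86 -0.15  0.93 -0.32]
```

```bash
python3 -m inch '[{"delta_pos":[-0.1,0.1,0.3],"twist":0.2,"gripper":30},{"delta_pos":[-0.1,0.15,0.9],"twist":0.2,"gripper":30},{"delta_pos":[-0.1,0.15,1.5],"twist":0.2,"gripper":30},{"delta_pos":[-0.1,0.15,2.1],"twist":0.2,"gripper":30},{"delta_pos":[-0.1,0.15,2.6],"twist":0.2,"gripper":30},{"delta_pos":[-0.1,0.15,2.9],"twist":0.2,"gripper":30},{"delta_pos":[-0.1,0.15,3.1],"twist":0.2,"gripper":30},{"delta_pos":[-0.1,0.15,3.2],"twist":0.2,"gripper":30},{"delta_pos":[-0.1,0.15,3.25],"twist":0.2,"gripper":30},{"delta_pos":[-0.1,0.15,3.25],"twist":0.2,"gripper":30}]'
python3 go.py .5484 .1829 .072 85.5
```

```text
t: 8.8
tool_pos: [0.5498, 0.1734, 0.0726]
eef_rot: [3.141, -0.0, 1.479]
contact_force: [0.3, -0.3, 0.3]
opening: 0.0301
finger_force: 0.0
t 8.8 pos [0.5498 0.1734 0.0726] rot [180.   -0.   84.8] F [ 0.3 -0.3  0.3]
dpos [ 0.31 -0.07  0.02] twist -0.15 q [-0.6   0.51  0.3   1.93 -0.21  0.74 -0.27]
```

```bash
python3 -m inch '[{"delta_pos":[-0.2,0,0.04],"twist":-0.1,"gripper":30},{"delta_pos":[-0.4,0,0.04],"twist":-0.1,"gripper":30},{"delta_pos":[-0.6,0,0.04],"twist":-0.1,"gripper":30},{"delta_pos":[-0.8,0,0.04],"twist":-0.1,"gripper":30},{"delta_pos":[-1.0,0,0.04],"twist":-0.1,"gripper":30},{"delta_pos":[-1.2,0,0.04],"twist":-0.1,"gripper":30},{"delta_pos":[-1.4,0,0.04],"twist":-0.1,"gripper":30},{"delta_pos":[-1.6,0,0.04],"twist":-0.1,"gripper":30},{"delta_pos":[-1.7,0,0.04],"twist":-0.1,"gripper":30},{"delta_pos":[-1.7,0,0.04],"twist":-0.1,"gripper":30}]'
python3 go.py .54 .0 .071 85.5
python3 -c 'from m import *
meas()
p,X=cloud("scene");save(cv2.resize(p[120:330,160:440],None,fx=2.8,fy=2.8),"push1.png")' | grep -E 'board|yel'
```

```text
t: 9.63
tool_pos: [0.5446, 0.1215, 0.0711]
eef_rot: [-3.141, 0.001, 1.487]
contact_force: [-0.5, 0.8, 0.1]
opening: 0.0297
finger_force: 0.0
t 9.6333 pos [0.5446 0.1215 0.0711] rot [-180.     0.    85.2] F [-0.5  0.8  0.1]
dpos [-4.05  0.19  0.  ] twist -0.06 q [-0.52  0.48  0.3   1.97 -0.21  0.71 -0.18]
top yel 430 z 0.078 0.083 [528.6  -3.8] [31.2 91.6] 85.3 [[482.0, -16.0], [573.0, -23.0], [575.0, 8.0], [484.0, 15.0]]
top board 1460 z 0.078 0.082 [531.7  33.1] [107.9  93.7] 85.2 [[480.0, -17.0], [574.0, -25.0], [583.0, 83.0], [490.0, 91.0]]
scene yel 0
scene board 812 z 0.078 0.081 [558.   21.4] [161.2  71.7] 53.6 [[481.0, -22.0], [539.0, -65.0], [635.0, 65.0], [577.0, 108.0]]
```

View pics/push1.png

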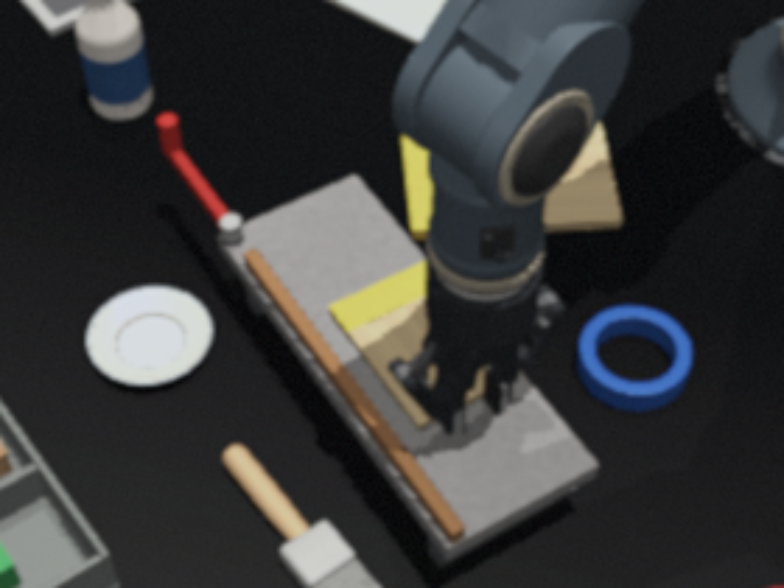

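The board has squared up to the ledge (85.2°) with its lead edge at own y ≈ −53, leaving about 157 mm to go.

```bash
python3 -m inch '[{"delta_pos":[-0.2,0,0],"twist":0,"gripper":30},{"delta_pos":[-0.5,0,0],"twist":0,"gripper":30},{"delta_pos":[-0.8,0,0],"twist":0,"gripper":30},{"delta_pos":[-1.1,0,0],"twist":0,"gripper":30},{"delta_pos":[-1.5,0,0],"twist":0,"gripper":30},{"delta_pos":[-1.9,0,0],"twist":0,"gripper":30},{"delta_pos":[-2.3,0,0],"twist":0,"gripper":30},{"delta_pos":[-2.6,0,0],"twist":0,"gripper":30},{"delta_pos":[-2.8,0,0],"twist":0,"gripper":30},{"delta_pos":[-3.0,0,0],"twist":0,"gripper":30}]'
python3 -m inch '[{"delta_pos":[-0.2,0,0],"twist":0,"gripper":30},{"delta_pos":[-0.4,0,0],"twist":0,"gripper":30},{"delta_pos":[-0.6,0,0],"twist":0,"gripper":30},{"delta_pos":[-0.8,0,0],"twist":0,"gripper":30},{"delta_pos":[-1.0,0,0],"twist":0,"gripper":30},{"delta_pos":[-1.2,0,0],"twist":0,"gripper":30},{"delta_pos":[-1.4,0,0],"twist":0,"gripper":30},{"delta_pos":[-1.6,0,0],"twist":0,"gripper":30},{"delta_pos":[-1.7,0,0],"twist":0,"gripper":30},{"delta_pos":[-1.7,0,0],"twist":0,"gripper":30}]'
python3 go.py .54 .0 .071 85.5
python3 -c 'from m import *
meas()' | grep -E 'board|yel|red'
```

```text
t: 10.62
tool_pos: [0.5373, 0.0323, 0.0711]
eef_rot: [3.142, -0.0, 1.488]
contact_force: [-1.0, 0.9, 0.2]
opening: 0.0299
finger_force: 0.4
t: 11.45
tool_pos: [0.533, -0.0189, 0.0711]
eef_rot: [-3.141, 0.001, 1.487]
contact_force: [-0.2, 0.2, -0.4]
opening: 0.0297
finger_force: 0.0
t 11.45 pos [ 0.533  -0.0189  0.0711] rot [-180.     0.    85.2] F [-0.2  0.2 -0.4]
dpos [0.65 0.18 0.  ] twist -0.06 q [-0.29  0.45  0.31  2.03 -0.21  0.69  0.07]
top red 178 z 0.086 0.118 [ 582.8 -190.3] [99.6 14.4] 86.7 [[573.0, -240.0], [587.0, -240.0], [593.0, -141.0], [578.0, -140.0]]
top yel 427 z 0.078 0.082 [ 515.5 -144.2] [29.2 90.1] 84.9 [[469.0, -155.0], [559.0, -163.0], [562.0, -134.0], [472.0, -126.0]]
top board 921 z 0.078 0.082 [ 519.5 -124.9] [68.7 93. ] 84.2 [[470.0, -154.0], [562.0, -164.0], [569.0, -95.0], [477.0, -86.0]]
scene red 205 z 0.087 0.117 [ 583.9 -193.8] [97.8 13.3] 86.5 [[574.0, -242.0], [588.0, -243.0], [594.0, -145.0], [580.0, -145.0]]
scene yel 2
scene board 510 z 0.078 0.081 [530.6 -95.7] [133.2  70.7] 86.2 [[491.0, -160.0], [561.0, -165.0], [570.0, -32.0], [500.0, -27.0]]
```

```bash
python3 -m inch '[{"delta_pos":[-0.1,0,0],"twist":0,"gripper":30},{"delta_pos":[-0.2,0,0],"twist":0,"gripper":30},{"delta_pos":[-0.3,0,0],"twist":0,"gripper":30},{"delta_pos":[-0.4,0,0],"twist":0,"gripper":30},{"delta_pos":[-0.5,0,0],"twist":0,"gripper":30},{"delta_pos":[-0.55,0,0],"twist":0,"gripper":30},{"delta_pos":[-0.55,0,0],"twist":0,"gripper":30},{"delta_pos":[-0.5,0,0],"twist":0,"gripper":30},{"delta_pos":[-0.3,0,0],"twist":0,"gripper":30},{"delta_pos":[0,0,0],"twist":0,"gripper":30}]'
python3 -m inch '[{"delta_pos":[0.3,0,0],"twist":0,"gripper":30},{"delta_pos":[0.6,0,-0.2],"twist":0,"gripper":30},{"delta_pos":[0.8,0,-0.7],"twist":0,"gripper":30},{"delta_pos":[1,0,-1.5],"twist":0,"gripper":30},{"delta_pos":[1.6,0,-2.5],"twist":0,"gripper":30},{"delta_pos":[2.5,0,-3.4],"twist":0,"gripper":30},{"delta_pos":[3.5,0,-4.2],"twist":0,"gripper":30},{"delta_pos":[4.5,0,-4.5],"twist":0,"gripper":30},{"delta_pos":[5.5,0,-4.5],"twist":0,"gripper":30},{"delta_pos":[6,0,-4.5],"twist":0,"gripper":30}]'
python3 -c 'from m import *
meas()
p,X=cloud("top");save(cv2.resize(p[120:320,220:460],None,fx=3,fy=3),"end.png")
p,X=cloud("scene");save(p,"ends.png")'
```

```text
t: 12.38
tool_pos: [0.5332, -0.0178, 0.0711]
eef_rot: [3.141, 0.0, 1.487]
contact_force: [-0.1, -0.1, -0.3]
opening: 0.03
finger_force: 0.0
t: 13.22
tool_pos: [0.5478, 0.1678, 0.2075]
eef_rot: [3.14, -0.003, 1.495]
contact_force: [0.6, 0.8, -0.1]
opening: 0.03
finger_force: 0.0
top red 179 z 0.086 0.118 [ 582.4 -190.8] [100.4  15.3] 86.8 [[572.0, -240.0], [587.0, -241.0], [593.0, -141.0], [578.0, -140.0]]
top yel 425 z 0.078 0.082 [ 514.5 -159.7] [29.5 90.3] 85.4 [[468.0, -171.0], [558.0, -178.0], [561.0, -149.0], [471.0, -141.0]]
top board 1942 z 0.078 0.082 [ 520.5 -109.5] [130.5  92.8] 85.2 [[469.0, -171.0], [561.0, -178.0], [572.0, -48.0], [480.0, -41.0]]
top fence 461 z 0.085 0.09 [598.6 -28.5] [366.4  15.7] 85.2 [[576.0, -210.0], [591.0, -212.0], [622.0, 153.0], [606.0, 155.0]]
top ledge 4154 z 0.07 0.074 [538.1   9.5] [295.3 129.2] 88.6 [[470.0, -137.0], [599.0, -140.0], [606.0, 156.0], [477.0, 159.0]]
scene red 205 z 0.087 0.117 [ 586.9 -192.7] [100.1  15.1] 83.2 [[573.0, -241.0], [588.0, -243.0], [600.0, -144.0], [585.0, -142.0]]
scene yel 2
scene board 1716 z 0.078 0.081 [ 517.4 -110.3] [135.2  96.1] 85.4 [[464.0, -174.0], [560.0, -182.0], [571.0, -47.0], [475.0, -39.0]]
scene fence 675 z 0.085 0.088 [604.9  49. ] [297.3  12.6] 85.3 [[586.0, -99.0], [599.0, -100.0], [623.0, 197.0], [611.0, 198.0]]
scene ledge 5591 z 0.07 0.073 [547.  33.] [342.5 131.8] 85.4 [[468.0, -132.0], [599.0, -143.0], [626.0, 198.0], [495.0, 209.0]]
```

View pics/end.png

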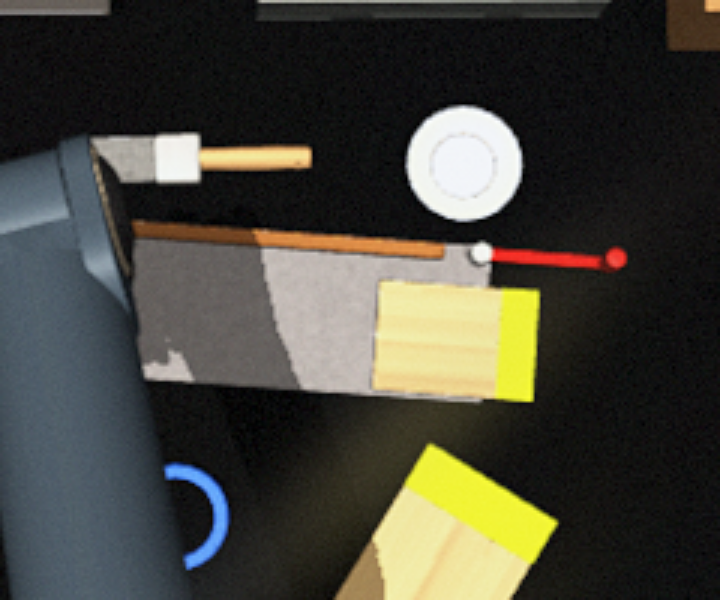

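View pics/ends.png

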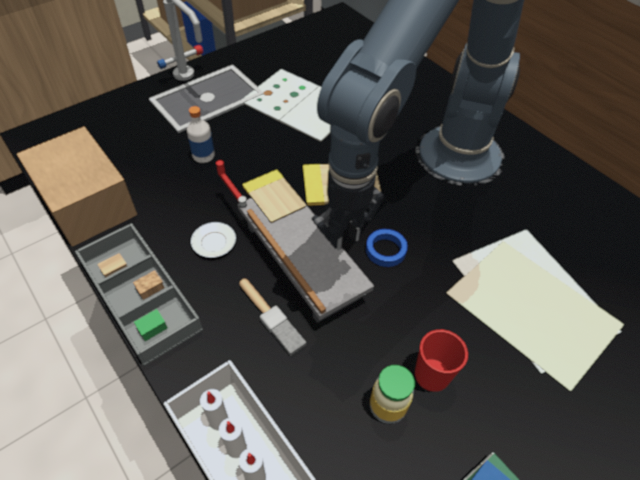

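The end views show the board squared to the ledge. Its yellow band and a strip of bare wood stick out, about 39 mm in all (crop: ledge end ~487, lead edge ~537). The stop arm is open in line with the fence (482,253 to 616,258), nothing else has moved, and the gripper is clear of everything.

```bash
python3 -c 'from bench import manip;print(manip.finish_job())'
```

```text
the job is handed in; nothing more can be done
None
```

I pushed the stop arm fully open against its hard stop, then slid the board out straight until about 39 mm sticks past the ledge end; nothing else was disturbed, and the job was handed in at about 13 s.

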